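# Eject the mixing cup from the holding block and set it in the instrument tray

## Task

Get the hollow steel mixing cup ready for the dentist: it sits sunk flush in a well of the white holding block, so press the black key in front of that well fully down to pop the cup up from below, let go so that it stands raised by itself, then grip the cup and lift it straight out. Set it down upright (do not drop it) in the empty bay of the steel instrument tray. Leave the bur stand down in its own well.

Things in the scene. Friction and masses are not known exactly. Their poses are not given: they have to be found in the camera images.
- cup: Hollow plain steel mixing cup, open at the top: 40 mm outer diameter, 34 mm tall, wall 4 mm, about 0.12 kg. Origin: centre of its underside, z up. Starts sunk in one of the block's two wells, rim flush with the deck. Pressing its key drives an ejector pin up: after 4 mm of idle travel it lifts the cup, in all 22 mm (underside from 30 to 52 mm above the counter). Key and pin stay where left.
- burs: Bur stand: solid steel cylinder, 40 mm diameter, 34 mm tall, with seven thin dental burs standing 14 mm out of its top. Origin: centre of its underside, z up. Sunk in the other well; it must stay down there.
- dock: White fixed block 190 (x) by 210 (y) mm, deck 64 mm high. Origin: centre of underside, z up; -x side faces the robot, +-0.3 rad. Two 42 mm wells at x +30, y +50 and -50 mm; which holds the cup varies. Each has its own black push key, 34 (x) by 44 (y) mm, at x -55 mm and the same y; key top 94 mm above the counter, goes straight down 26 mm to a stop at 68 mm, 4 to 7 N friction.
- tray_bay (a point): Centre of the floor of the empty bay of the steel instrument tray (tray 120 mm by 250 mm, fixed to the counter). The bay is 115 mm (point x) by 114 mm (point y), its floor 2 mm above the counter, the rims around it 10 mm higher than the floor. z up, y points away from the other bay, in which instruments lie on the -y side.

How it is judged (in metres and radians):
On the way, in this order (a step that is already met when the one before it is completed fails the run):
1. the cup stands pushed up by its ejector, at least 15 mm above its seat but still in its well, not touched by the fingers (z of cup in the frame of dock between 0.045 and 0.058 m and x of cup in the frame of dock between 0.025 and 0.035 m and contact force between the fingers and cup below 0.2 N), for 0.2 s.
2. the cup is gripped and lifted clear of the holding block (z of cup in the frame of dock above 0.07 m and contact force between the fingers and cup above 1 N), for 0.1 s.
At the end, for the whole second after the job is handed in: The cup stands upright (within about 8 degrees), at rest and released, flat on the floor of the empty bay of the tray, anywhere within its rims (centre within 50 mm of the bay's centre); the bur stand is still down in its own well (raised less than 6 mm) (horizontal distance between cup and tray_bay below 0.05 m and z of cup in the frame of tray_bay between -0.003 and 0.005 m and angle between cup's own z axis and vertical below 0.15 rad and linear speed of cup below 0.02 m/s and z of burs in the frame of dock below 0.036 m); the robot touches nothing.
It fails at once if the bur stand is pushed up or lifted 6 mm or more from its seat (z of burs in the frame of dock above 0.036 m).
It fails at once if the cup is let go more than 30 mm above the tray's floor (dropped) (horizontal distance between cup and tray_bay below 0.1 m and z of cup in the frame of tray_bay above 0.03 m and contact force between the fingers and cup below 0.1 N).
It also fails if it takes over 45 s, if anything falls off the work surface, if the arm or the gripper's body presses on something with over 40 N, if the wrist force passes 120 N, or if a joint passes its speed limit or range.

## Robot

A 6-joint arm with a two-finger parallel gripper is mounted at the origin on the work surface. World frame = base frame: x ahead of the robot, y to its left, z up, the work surface at z = 0. Lengths are in mm, angles in rad, forces in N, time in s.
With the tool pointing down it reaches from about 250 to 775 mm from the base axis. Payload 4 kg.
Tool frame: the origin (TCP) lies on the mounting face of the last link; the fingertips stand 173 mm ahead of it and the grasp point (between the pads) lies 155 mm ahead of it; x points along the fingers, y is the direction in which the jaws open and shut, and the axes are right-handed (so a half turn about x gives the same grasp; the last joint's range is limited). The gripper opens to 85 mm and grips with 20 to 120 N. Pads are 22 mm wide; open, the fingers measure 114 mm over their backs; the gripper's body (76 mm by 85 mm) begins 54 mm behind the grasp point. The pads swing forward as they close: fully open they stand 13 mm farther back than shut.
Start: joints at [-1.375, 0.087, 1.371, -0, 1.684, -0.103], TCP at [161.899, -525.632, 404.741] pointing down, gripper open.
Joint ranges: [-3.1, 3.1], [-0.76, 2.03], [0.27, 2.55], [-1.08, 4.22], [0.17, 2.65], [-2.57, 2.57]. Speed limits (rad/s): [2.79, 2.79, 3.14, 3.14, 3.14, 3.14].

## Interface

Orientations are given as [roll, pitch, yaw] about the fixed x, y, z axes, in that order (R = Rz(yaw) Ry(pitch) Rx(roll)).
In Python, from workcell import arm gives the robot as it stands. The module is installed in compiled form; this text tells all that it offers.
- The arm moves only by the shell command python3 -m inch 'ROWS' [FORCE]. ROWS is text: rows parted by semicolons, each of 7 numbers parted by spaces: the shift along the tool's x, y, z in m, then the turn, a rotation vector about the tool's x, y, z in degrees, then the finger opening in m, from 0 to 0.0854. In form: x y z wx wy wz hand; .... A call has 1 to 10 rows; each row shifts and turns the commanded pose from where the row before left it, along the tool's axes as they then stand; what a row does not reach is not made up. A row lasts 1/8 s, in which the tool goes at most 62.5 mm and 10.7 degrees, less where a joint would pass 70% of its speed; a pose out of reach is approached as far as the arm can. A call is refused whole if a number of a shift passes 0.0625 or a number of a turn 10.7, either way. A call with a gripper value outside its range is refused whole. The fingers move at their own pace and stop on an object; FORCE is the grip in N (left out, the last holds). Time passes only in rows, so rows that do not move let the fingers close. It gives the time, the measured TCP pose, the force and the opening at its end, in the units of the state.
- arm.get_obs(): the state, without advancing time (a new reading comes with each control period).
- arm.get_image(name): name is "scene" or "top"; returns a dict with "pixels" (480x640x3 uint8, red, green, blue), "depth" (480x640 float32, mm along the optical axis (not along the pixel's ray), 0 where there is no reading), "K" (3x3 intrinsics, pixels), "origin" and "orientation" of the camera in the world. Camera axes: x right, y down, z forward; pixel columns grow to the right and rows downward; lengths in mm; the calibration is good to about 2 mm. A picture is of the moment at which its call begins.
- arm.job_done(): hands the job in, once; it reports no verdict.
Trained networks look in the newest picture that a camera, given by its name, has taken for a name from the list of things; names that differ only in an ending like _2 or _b are one class to them, and where a whole thing is asked for, a point or a joint stands for the part that bears it (a point fixed in the world has none). Each returns a list of dicts, best first, with "p" (0 to 1); they miss things now and then, are a little off and sometimes report something else, mostly with a low value. They report only what shows in the picture. A call takes as long as a camera call.
- arm.trace(label, camera): "mask" (480x640 bool, what is visible of it) and "at" ([column, row] in pixels, amid what is visible of it).
The state is a dict: "time_s": time; "joints": joint angles; "qd": joint speeds; "effort": joint torques, N m; "position": TCP position; "tcp_rot": TCP orientation; "wrist_force": force on the tool from outside, world axes, zero at the start; "moment": the same for the moment, N m; "gripper_width": finger opening in mm.
Only numpy, scipy, OpenCV 4.12 (cv2) and the standard library are available. Lean on these libraries where they do the work, as an engineer would, in place of code of your own. Each camera call takes 0.05 s, during which the arm holds its last target.

## Working session

There is one attempt and no reset: what is moved stays moved. The work goes in short steps, Python scripts to look and compute and a shell command to move; the robot and the scene stay as the last step left them, time stands still between calls to the robot, and variables do not carry over. Pictures are saved under pics/ and viewed, and the job is handed in when it is done.

```bash
mkdir -p pics; python3 - <<'E'
from workcell import arm
import cv2,numpy as np
for n in("scene","top"):
    im=arm.get_image(n); cv2.imwrite(f"pics/{n}0.png",im["pixels"][:,:,::-1]); print(n,im["K"],im["origin"],im["orientation"])
    np.savez(f"{n}0.npz",**{k:np.array(im[k]) for k in im})
    for l in("cup","burs","dock","tray_bay"):
        try:print(l,[(round(d["p"],2),d["at"],int(d["mask"].sum())) for d in arm.trace(l,n)])
        except Exception as e:print(l,e)
print(arm.get_obs())
E
```

```text
scene [[454.48656625   0.         324.20794143]
 [  0.         454.48656625 241.7821251 ]
 [  0.           0.           1.        ]] [1026.03610444  115.99061205  587.58396455] [-2.40000742  0.01342969  1.74685081]
cup [(0.57, [370.8, 254.9], 400)]
burs [(0.89, [435.6, 277.3], 512)]
dock [(0.89, [407.6, 270.0], 16085)]
tray_bay [(0.93, [182.4, 254.6], 8589)]
top [[562.82473148   0.         320.48599704]
 [  0.         562.82473148 242.97614707]
 [  0.           0.           1.        ]] [398.37110578  28.69225228 917.31314572] [-2.96339195 -0.01140893 -1.54124445]
cup [(0.85, [271.8, 231.6], 518)]
burs [(0.76, [211.8, 211.3], 491)]
dock [(0.72, [233.0, 245.2], 16200)]
tray_bay [(0.84, [465.7, 248.2], 10962)]
{'time_s': 0.5, 'joints': array([-1.37509617e+00,  8.72445377e-02,  1.37072519e+00, -2.60081447e-07,
        1.68362911e+00, -1.03125499e-01]), 'qd': array([ 0.00145779,  0.00065476, -0.00074982, -0.00082247,  0.00156215,
       -0.00350649]), 'effort': array([-8.44630849e-04, -3.51280260e+01, -3.13106310e+01, -6.44997886e-05,
        1.16391719e-03, -8.56007489e-06]), 'position': array([ 161.90149195, -525.63303716,  404.70371709]), 'tcp_rot': array([-1.63215342,  1.57079014,  1.80826486]), 'wrist_force': array([-0.41039044,  0.64068614, -0.0815653 ]), 'moment': array([-0.05466169, -0.04061853,  0.02414087]), 'gripper_width': 85.45997207050432}
```

View pics/top0.png

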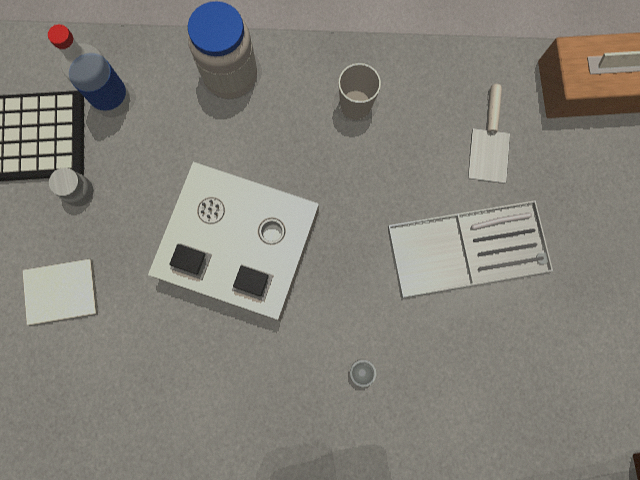

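View pics/scene0.png

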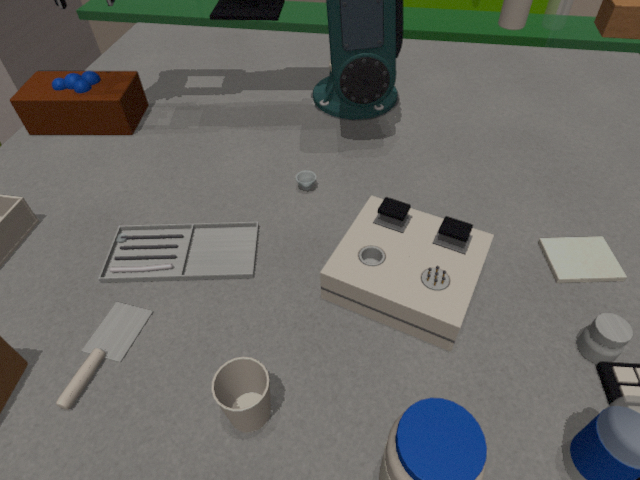

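```bash
cat > h.py <<'E'
import numpy as np,cv2
from scipy.spatial.transform import Rotation as R
from workcell import arm
def cloud(im):
    K=im["K"];d=np.array(im["depth"]);v,u=np.mgrid[:480,:640]
    p=np.stack([(u-K[0,2])/K[0,0]*d,(v-K[1,2])/K[1,1]*d,d],-1)
    return p@R.from_euler('xyz',im["orientation"]).as_matrix().T+np.array(im["origin"])
def Rt(o): return R.from_euler('xyz',o["tcp_rot"]).as_matrix()
E
python3 - <<'E'
from h import *
for n in("top","scene"):
    im=dict(np.load(f"{n}0.npz"));P=cloud(im);ok=im["depth"]>0
    z=P[...,2];
    dk=ok&(abs(z-64)<4)&(P[...,0]>250)
    dk=dk.astype(np.uint8);k,l,s,c=cv2.connectedComponentsWithStats(dk);i=1+s[1:,4].argmax()
    q=P[l==i]
    print(n,"deck z",np.median(q[:,2]),cv2.minAreaRect(q[:,:2].astype(np.float32)))
    ky=ok&(abs(z-94)<5)&(P[...,0]>250)
    k,l,s,c=cv2.connectedComponentsWithStats(ky.astype(np.uint8))
    for i in range(1,k):
        if s[i,4]>100:
            q=P[l==i];print("z94",s[i,4],c[i],cv2.minAreaRect(q[:,:2].astype(np.float32)),np.median(q,0))
    rim=ok&(abs(z-12)<3);k,l,s,c=cv2.connectedComponentsWithStats(rim.astype(np.uint8))
    for i in range(1,k):
        if s[i,4]>300:
            q=P[l==i];print("z12",s[i,4],c[i],cv2.minAreaRect(q[:,:2].astype(np.float32)),np.median(q,0))
    for t in("cup","burs","tray_bay"):
        for dd in arm.trace(t,n)[:1]:
            q=P[dd["mask"]&ok];print(t,np.median(q,0),cv2.minAreaRect(q[:,:2].astype(np.float32)), cv2.minEnclosingCircle(q[:,:2].astype(np.float32)))
E
```

```text
top deck z 63.91309611712347 ((556.5131225585938, 157.03579711914062), (210.84812927246094, 190.8211669921875), 72.8552474975586)
z94 202 [227.58910891  65.95049505] ((834.4700927734375, 180.984619140625), (44.39936065673828, 95.57862854003906), 20.38758659362793) [819.99667543 174.38727642  93.43754637]
z94 211 [619.5971564   59.46445498] ((858.0827026367188, -444.4241638183594), (9.349935531616211, 63.82774353027344), 3.619624137878418) [ 858.17550115 -443.70499856   93.74310106]
z94 156 [100.3974359   84.48717949] ((791.172607421875, 376.80340576171875), (27.803653717041016, 63.05094528198242), 44.11000442504883) [782.1998992  368.90985269  94.39043913]
z94 681 [186.91629956 258.37298091] ((518.134765625, 220.61416625976562), (44.585845947265625, 33.8342399597168), 73.18086242675781) [517.60662765 219.86860306  93.87687964]
z94 696 [250.31609195 280.05890805] ((488.689208984375, 125.219970703125), (44.08352279663086, 34.17914962768555), 73.13497924804688) [488.40199954 124.96239273  93.74577589]
z12 706 [466.46033994 252.62889518] ((562.71142578125, -221.73028564453125), (120.3857
[... 2403 characters left out ...]
53704833984375), 72.7096176147461) [646.55552443 133.04258737  11.92040649]
cup [557.71590641  99.85948213  56.33916132] ((569.7496337890625, 99.93504333496094), (39.190792083740234, 36.477691650390625), 5.798600673675537) ((568.86767578125, 99.97179412841797), 20.943683624267578)
burs [603.0696619  195.53701358  64.08125964] ((600.1372680664062, 195.49322509765625), (39.01627731323242, 40.811767578125), 47.62458801269531) ((600.1181640625, 195.66714477539062), 21.1630916595459)
tray_bay [ 564.13807096 -222.92464323    1.94203434] ((556.4512329101562, -225.9423065185547), (139.65274047851562, 260.9915771484375), 11.119760513305664) ((557.180419921875, -223.89544677734375), 141.7992706298828)
```

The top view shows the cup in the right-hand well (272,231) with its key at (250,281). The burs are at (211,211), and the empty bay is the left half of the tray, around (430,257). The scene view agrees: cup (371,255), its key (394,210). The dock yaw comes out at about -17.1°.

```bash
cat >> h.py <<'E'
yaw=np.radians(-17.1);C=np.array([555.8,157.2])
def dk(x,y): c,s=np.cos(yaw),np.sin(yaw); return C+[c*x-s*y,s*x+c*y]
KEY=dk(-55,-50);CUP=dk(30,-50)
a=np.radians(101.5);BAY=np.array([562.2,-221.5])+64.5*np.array([np.cos(a),np.sin(a)])
def plan(xy,z,yang=None):
    o=arm.get_obs();M=Rt(o);p=np.array(o["position"])
    d=np.array([xy[0],xy[1],z])-p
    print("t",o["time_s"],"pos",p.round(1),"F",np.array(o["wrist_force"]).round(1),"w",round(o["gripper_width"],1))
    print("tool axes\n",M.round(4));print("tool delta m",(M.T@d/1000).round(4))
    print("y ang",np.degrees(np.arctan2(M[1,1],M[0,1])))
E
python3 - <<'E'
from h import *
print(KEY,CUP,BAY);plan(KEY,290)
E
```

```text
[488.52936792 125.58256715] [569.77177418 100.5891395 ] [ 549.34076823 -158.29485655]
t 0.8 pos [ 161.9 -525.6  404.8] F [ 0.3  0.2 -0.5] w 85.4
tool axes
 [[ 0.000e+00  2.944e-01 -9.557e-01]
 [-1.000e-04 -9.557e-01 -2.944e-01]
 [-1.000e+00  1.000e-04  0.000e+00]]
tool delta m [ 0.1147 -0.5262 -0.5039]
y ang -72.87948198401307
```

```bash
python3 -m inch '0 -0.043 -0.041 0 0 0 0; 0 -0.043 -0.041 0 0 0 0; 0 -0.043 -0.041 0 0 0 0; 0 -0.043 -0.041 0 0 0 0; 0 -0.043 -0.041 0 0 0 0; 0 -0.043 -0.041 0 0 0 0; 0 -0.043 -0.041 0 0 0 0; 0 -0.043 -0.041 0 0 0 0; 0 -0.043 -0.041 0 0 0 0; 0 -0.043 -0.041 0 0 0 0' 40
python3 -c "
from h import *
plan(KEY,290)"
```

```text
time_s: 2.05
position: [427.5, 8.0, 405.2]
tcp_rot: [2.455, 1.569, -0.387]
wrist_force: [0.7, -0.9, 0.7]
gripper_width: 0.2
t 2.05 pos [427.5   8.  405.2] F [ 0.7 -0.9  0.7] w 0.2
tool axes
 [[ 1.600e-03  2.946e-01 -9.556e-01]
 [-6.000e-04 -9.556e-01 -2.946e-01]
 [-1.000e+00  1.100e-03 -1.300e-03]]
tool delta m [ 0.1152 -0.0945 -0.0928]
y ang -72.86933003282007
```

```bash
python3 -m inch '0.01 -0.04 -0.04 0 0 0 0; 0.03 -0.036 -0.034 0 0 0 0; 0.04 -0.02 -0.02 0 0 0 0; 0.03 0 0 0 0 0 0; 0 0 0 0 0 0 0; 0 0 0 0 0 0 0'
python3 - <<'E'
from h import *
plan(KEY,241)
for n in ("top","scene"):
    im=arm.get_image(n);cv2.imwrite(f"pics/{n}1.png",im["pixels"][:,:,::-1])
E
```

```text
time_s: 2.8
position: [489.1, 125.2, 296.2]
tcp_rot: [2.922, 1.569, 0.079]
wrist_force: [0.2, 0.0, 0.3]
gripper_width: -0.0
t 2.8 pos [489.1 125.2 296.2] F [0.2 0.  0.3] w -0.0
tool axes
 [[ 2.300e-03  2.940e-01 -9.558e-01]
 [ 2.000e-04 -9.558e-01 -2.940e-01]
 [-1.000e+00  5.000e-04 -2.200e-03]]
tool delta m [ 0.0552 -0.0005  0.0006]
y ang -72.90422400749267
```

View pics/scene1.png

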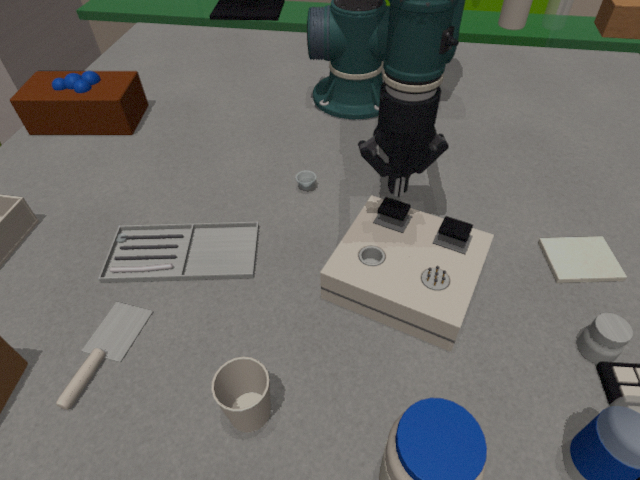

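The shut fingertips are at about (398,190), above the cup's key at (394,208), and the cup is still flush. I'll press now.

```bash
python3 -m inch '0.024 0 0 0 0 0 0; 0.008 0 0 0 0 0 0; 0.007 0 0 0 0 0 0; 0.007 0 0 0 0 0 0; 0.005 0 0 0 0 0 0; 0.003 0 0 0 0 0 0; 0 0 0 0 0 0 0'
python3 -c "
from h import *
plan(KEY,241)"
```

```text
time_s: 3.78
position: [489.0, 125.1, 242.3]
tcp_rot: [2.538, 1.569, -0.305]
wrist_force: [-2.7, -0.8, 4.6]
gripper_width: 0.1
t 3.775 pos [489.  125.1 242.3] F [-2.7 -0.8  4.6] w 0.1
tool axes
 [[ 1.400e-03  2.940e-01 -9.558e-01]
 [-4.000e-04 -9.558e-01 -2.940e-01]
 [-1.000e+00  8.000e-04 -1.200e-03]]
tool delta m [ 0.0012 -0.0005  0.0003]
y ang -72.9004293137627
```

```bash
python3 -m inch '0.001 0 0 0 0 0 0; 0.001 0 0 0 0 0 0; 0.001 0 0 0 0 0 0; 0 0 0 0 0 0 0'
python3 - <<'E'
from h import *
plan(KEY,241)
E
```

```text
time_s: 4.28
position: [488.9, 125.2, 241.4]
tcp_rot: [2.511, 1.569, -0.332]
wrist_force: [-7.4, -2.1, 15.9]
gripper_width: -0.3
t 4.275 pos [488.9 125.2 241.4] F [-7.4 -2.1 15.9] w -0.3
tool axes
 [[ 1.800e-03  2.943e-01 -9.557e-01]
 [-6.000e-04 -9.557e-01 -2.943e-01]
 [-1.000e+00  1.100e-03 -1.600e-03]]
tool delta m [ 0.0004 -0.0005  0.0003]
y ang -72.88543735475838
```

The force climbs to 16 N at the stop, so I'm retracting.

```bash
python3 -m inch '-0.01 0 0 0 0 0 0; -0.04 0 0 0 0 0 0.0; -0.04 0 0 0 0 0 0.07; 0 0 0 0 0 0 0.07; 0 0 0 0 0 0 0.07'
python3 - <<'E'
from h import *
for n in ("top","scene"):
    im=arm.get_image(n);cv2.imwrite(f"pics/{n}2.png",im["pixels"][:,:,::-1]);P=cloud(im);ok=im["depth"]>0
    for d in arm.trace("cup",n)[:2]:
        q=P[d["mask"]&ok];q2=q[abs(q[:,2]-86)<5]
        print(n,d["p"],d["at"],len(q),len(q2),np.median(q2,0),cv2.minAreaRect(q2[:,:2].astype(np.float32)) if len(q2)>5 else 0)
plan(CUP,300)
E
```

```text
time_s: 4.9
position: [488.6, 125.4, 327.3]
tcp_rot: [-0.615, 1.571, 2.825]
wrist_force: [0.1, -0.0, -0.8]
gripper_width: 54.6
top 0.53 [277.6, 228.6] 171 72 [570.30400348  84.9781942   85.37473091] ((570.7495727539062, 86.48960876464844), (33.277305603027344, 11.45012378692627), 5.324385166168213)
scene 0.77 [374.1, 249.2] 672 210 [574.25708414 102.12306928  84.98253167] ((571.2816162109375, 101.53472900390625), (38.202545166015625, 38.01450729370117), 86.54996490478516)
t 5.1 pos [488.4 125.4 326.1] F [ 0.1  0.2 -0.5] w 70.2
tool axes
 [[-2.900e-03  2.943e-01 -9.557e-01]
 [-5.000e-04 -9.557e-01 -2.943e-01]
 [-1.000e+00 -4.000e-04  3.000e-03]]
tool delta m [ 0.0258  0.0476 -0.0705]
y ang -72.88400845485972
```

View pics/scene2.png

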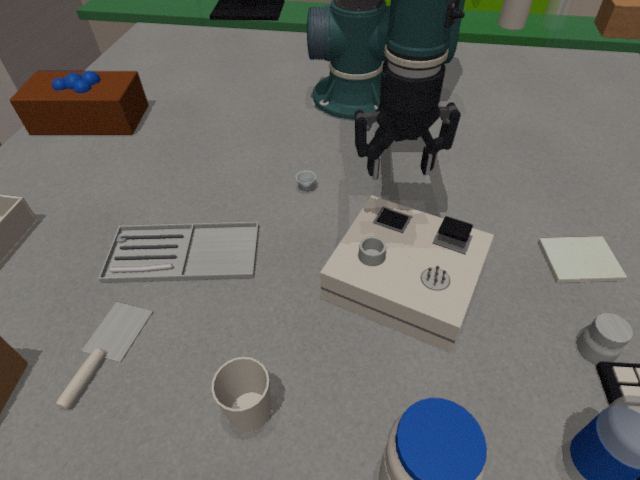

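The cup now stands raised: its rim is at about z 85–86 mm, (373,250) in the scene view. Its key is down at (392,219) and the burs are still flush. Next I move over the cup.

```bash
python3 -m inch '0 0.024 -0.036 0 0 0 0.07; 0 0.0234 -0.035 0 0 0 0.07; 0.03 0 0 0 0 0 0.07; 0 0 0 0 0 0 0.07; 0 0 0 0 0 0 0.07'
python3 - <<'E'
from h import *
for n in ("top","scene"):
    im=arm.get_image(n);cv2.imwrite(f"pics/{n}3.png",im["pixels"][:,:,::-1])
plan([570.3,101],244)
E
```

```text
time_s: 5.72
position: [570.3, 101.2, 297.7]
tcp_rot: [-0.159, 1.57, -3.001]
wrist_force: [0.4, 0.6, -0.0]
gripper_width: 69.9
t 5.825 pos [570.5 101.3 299. ] F [-0.   0.9  0.3] w 69.6
tool axes
 [[ 2.100e-03  2.948e-01 -9.556e-01]
 [ 1.000e-04 -9.556e-01 -2.948e-01]
 [-1.000e+00  5.000e-04 -2.000e-03]]
tool delta m [0.055  0.0002 0.0004]
y ang -72.85571023432539
```

View pics/scene3.png

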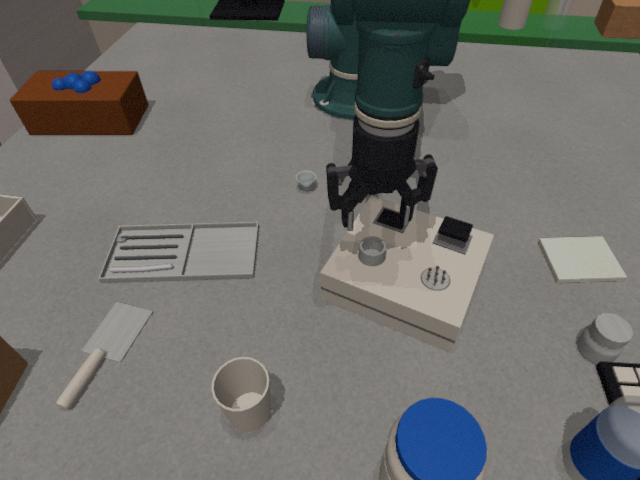

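The open fingers, at about (348,215) and (405,213), straddle the cup at (373,250). I'll descend and grip.

```bash
python3 -m inch '0.025 0 0 0 0 0 0.07; 0.02 0 0 0 0 0 0.07; 0.008 0 0 0 0 0 0.07; 0 0 0 0 0 0 0.07' 30
python3 - <<'E'
from h import *
im=arm.get_image("scene");cv2.imwrite(f"pics/s4.png",cv2.resize(im["pixels"][130:330,270:510,::-1],(720,600)))
plan([570.3,101],244)
E
```

```text
time_s: 6.32
position: [570.5, 101.1, 245.1]
tcp_rot: [2.665, 1.57, -0.177]
wrist_force: [0.1, -1.1, 0.4]
gripper_width: 70.0
t 6.375 pos [570.8 101.1 245.8] F [-0.6  1.1  0.2] w 70.1
tool axes
 [[ 1.700e-03  2.945e-01 -9.556e-01]
 [ 0.000e+00 -9.556e-01 -2.945e-01]
 [-1.000e+00  5.000e-04 -1.600e-03]]
tool delta m [ 0.0018 -0.      0.0005]
y ang -72.87193467515758
```

View pics/s4.png

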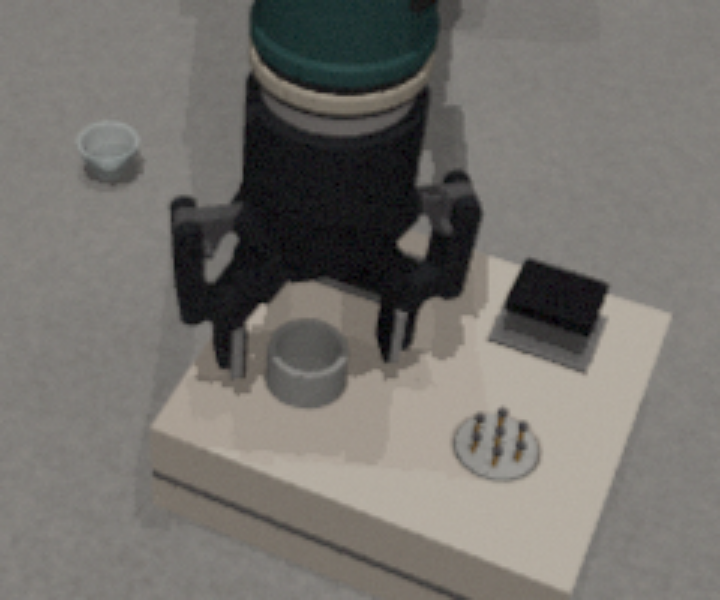

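Both fingers are beside the cup at (306,362), tips at (240,375) and (390,355), and the gap looks slightly uneven. I'll close in stages and use the wrist force to centre.

```bash
python3 -m inch '0 0 0 0 0 0 0.046; 0 0 0 0 0 0 0.046; 0 0 0 0 0 0 0.046; 0 0 0 0 0 0 0.046' 20
python3 - <<'E'
from h import *
im=arm.get_image("scene");cv2.imwrite(f"pics/s5.png",cv2.resize(im["pixels"][190:290,320:440,::-1],(720,600),interpolation=2))
plan([570.3,101],244)
E
```

```text
time_s: 6.88
position: [570.6, 101.0, 244.8]
tcp_rot: [2.614, 1.571, -0.229]
wrist_force: [-0.1, -0.3, -0.0]
gripper_width: 45.9
t 6.925 pos [570.6 101.  244.8] F [-0.6  0.5  0.3] w 45.8
tool axes
 [[ 1.000e-04  2.944e-01 -9.557e-01]
 [-0.000e+00 -9.557e-01 -2.944e-01]
 [-1.000e+00  1.000e-04 -1.000e-04]]
tool delta m [ 0.0008 -0.      0.0002]
y ang -72.88132530976056
```

View pics/s5.png

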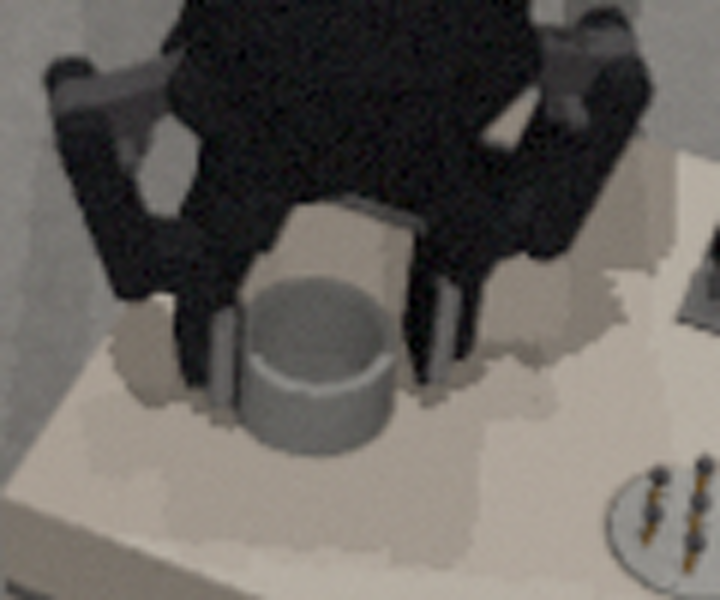

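No contact yet; the cup sits about 1 mm nearer the left finger. I'll shift 1 mm and close.

```bash
python3 -m inch '0 0.001 0 0 0 0 0.043; 0 0 0 0 0 0 0.041; 0 0 0 0 0 0 0.038; 0 0 0 0 0 0 0.03; 0 0 0 0 0 0 0.03' 35
python3 -c "
from h import *
plan([570.3,101],244)"
```

```text
time_s: 7.55
position: [570.8, 100.0, 244.8]
tcp_rot: [1.742, 1.57, -1.101]
wrist_force: [-1.1, -0.5, 1.1]
gripper_width: 37.6
t 7.55 pos [570.8 100.  244.8] F [-1.1 -0.5  1.1] w 37.6
tool axes
 [[ 2.000e-04  2.944e-01 -9.557e-01]
 [-3.000e-04 -9.557e-01 -2.944e-01]
 [-1.000e+00  3.000e-04 -1.000e-04]]
tool delta m [ 0.0008 -0.0011  0.0002]
y ang -72.88091963651598
```

```bash
python3 -m inch '-0.005 0 0 0 0 0 0.03; -0.01 0 0 0 0 0 0.03; -0.02 0 0 0 0 0 0.03; -0.025 0 0 0 0 0 0.03; -0.02 0 0 0 0 0 0.03; 0 0 0 0 0 0 0.03' 40
python3 - <<'E'
from h import *
im=arm.get_image("scene");cv2.imwrite(f"pics/s6.png",cv2.resize(im["pixels"][130:330,270:510,::-1],(720,600)))
plan(BAY,320)
E
```

```text
time_s: 8.3
position: [571.3, 100.2, 327.6]
tcp_rot: [2.92, 1.565, 0.077]
wrist_force: [-0.6, 0.2, -1.1]
gripper_width: 37.7
t 8.35 pos [571.  100.1 325.8] F [ 0.2 -0.6 -1.2] w 37.8
tool axes
 [[ 2.300e-03  2.945e-01 -9.557e-01]
 [ 2.000e-04 -9.557e-01 -2.945e-01]
 [-1.000e+00  5.000e-04 -2.200e-03]]
tool delta m [0.0057 0.2406 0.0968]
y ang -72.8750202227298
```

View pics/s6.png

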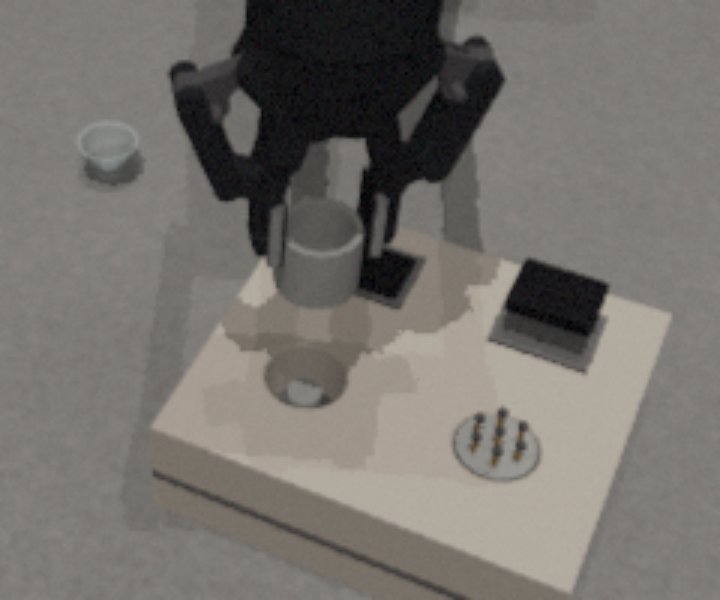

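The cup is held upright at (318,250), clear of its empty well, with the burs untouched. I'll carry it to the bay.

```bash
python3 -m inch '0 0.02 0.008 0 0 0 0.03; 0 0.04 0.016 0 0 0 0.03; 0 0.045 0.018 0 0 0 0.03; 0 0.045 0.018 0 0 0 0.03; 0 0.04 0.016 0 0 0 0.03; 0 0.03 0.012 0 0 0 0.03; 0.02 0.02 0.009 0 0 0 0.03; 0.03 0 0 0 0 0 0.03; 0.03 0 0 0 0 0 0.03; 0 0 0 0 0 0 0.03'
python3 - <<'E'
from h import *
im=arm.get_image("scene");cv2.imwrite(f"pics/s7.png",im["pixels"][:,:,::-1])
P=cloud(im)
for d in arm.trace("cup","scene")[:1]:
    q=P[d["mask"]&(im["depth"]>0)];print(d["p"],d["at"],np.percentile(q,[2,50,98],axis=0))
plan(BAY,195)
E
```

```text
time_s: 9.6
position: [546.7, -158.4, 240.3]
tcp_rot: [-0.619, 1.561, 2.82]
wrist_force: [-0.0, -0.2, -1.5]
gripper_width: 37.8
t 9.7 pos [ 548.5 -158.5  244.6] F [ 0.8 -0.3 -0.6] w 37.9
tool axes
 [[-1.000e-03  2.938e-01 -9.559e-01]
 [-0.000e+00 -9.559e-01 -2.938e-01]
 [-1.000e+00 -3.000e-04  1.000e-03]]
tool delta m [ 0.0496  0.0001 -0.001 ]
y ang -72.91479505854302
```

View pics/s7.png

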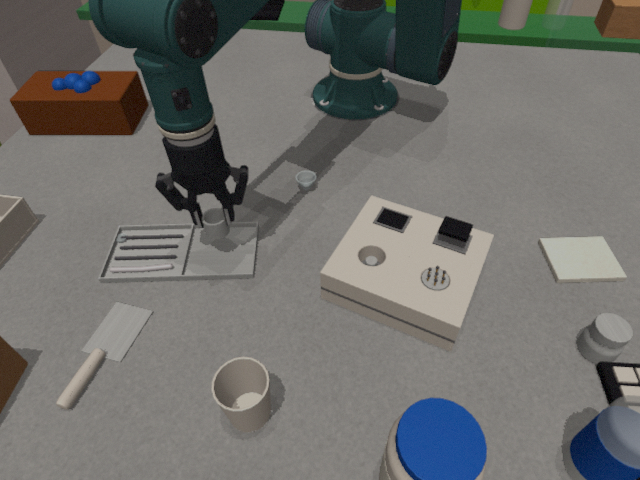

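The cup hangs over the bay at (215,222) with its underside at about 52 mm. I'll lower it.

```bash
python3 -m inch '0.015 0 0 0 0 0 0.03; 0.015 0 0 0 0 0 0.03; 0.01 0 0 0 0 0 0.03; 0.004 0 0 0 0 0 0.03; 0 0 0 0 0 0 0.03; 0 0 0 0 0 0 0.03'
python3 -c "
from h import *
plan(BAY,195)"
```

```text
time_s: 10.45
position: [549.1, -157.9, 201.3]
tcp_rot: [2.38, 1.57, -0.462]
wrist_force: [0.7, 0.1, -1.0]
gripper_width: 38.0
t 10.45 pos [ 549.1 -157.9  201.3] F [ 0.7  0.1 -1. ] w 38.0
tool axes
 [[ 1.100e-03  2.945e-01 -9.557e-01]
 [-5.000e-04 -9.557e-01 -2.945e-01]
 [-1.000e+00  8.000e-04 -9.000e-04]]
tool delta m [ 0.0063  0.0004 -0.0002]
y ang -72.87422940647637
```

```bash
python3 -m inch '0.003 0 0 0 0 0 0.03; 0.002 0 0 0 0 0 0.03; 0.001 0 0 0 0 0 0.03; 0 0 0 0 0 0 0.03; 0 0 0 0 0 0 0.03'
```

```text
time_s: 11.08
position: [548.7, -157.9, 194.9]
tcp_rot: [0.338, 1.571, -2.504]
wrist_force: [-0.1, 0.0, 0.7]
gripper_width: 37.8
```

```bash
python3 -m inch '0.0007 0 0 0 0 0 0.03; 0 0 0 0 0 0 0.03; 0 0 0 0 0 0 0.03'
```

```text
time_s: 11.45
position: [548.7, -157.9, 194.9]
tcp_rot: [1.103, 1.571, -1.74]
wrist_force: [-2.9, 1.3, 4.6]
gripper_width: 37.7
```

The force rose to 4.6 N with no further descent, so the cup is on the floor. I'll release gently and retreat.

```bash
python3 -m inch '0 0 0 0 0 0 0.04; 0 0 0 0 0 0 0.045; 0 0 0 0 0 0 0.055; 0 0 0 0 0 0 0.058; 0 0 0 0 0 0 0.058; -0.015 0 0 0 0 0 0.058; -0.04 0 0 0 0 0 0.058; -0.05 0 0 0 0 0 0.058; -0.04 -0.03 -0.03 0 0 0 0.058; 0 -0.05 -0.03 0 0 0 0.058'
python3 - <<'E'
from h import *
for n in("scene","top"):
    im=arm.get_image(n);cv2.imwrite(f"pics/{n}8.png",im["pixels"][:,:,::-1])
    P=cloud(im)
    for l in("cup","burs"):
      for d in arm.trace(l,n)[:1]:
        q=P[d["mask"]&(im["depth"]>0)];print(n,l,d["p"],d["at"],np.percentile(q,[3,50,97],axis=0).round(1).tolist())
plan(BAY,195); print(BAY)
E
```

```text
time_s: 12.7
position: [583.9, -64.2, 346.1]
tcp_rot: [2.612, 1.558, -0.235]
wrist_force: [0.9, 0.1, -0.4]
gripper_width: 58.0
scene cup 0.59 [221.7, 241.2] [[530.4, -173.0, 4.4], [553.5, -155.7, 23.4], [567.0, -137.4, 36.2]]
scene burs 0.65 [435.0, 279.7] [[582.7, 178.9, 61.1], [601.5, 196.3, 63.9], [617.0, 214.4, 77.2]]
top cup 0.56 [433.8, 252.9] [[528.9, -174.0, 6.2], [549.2, -158.3, 16.8], [565.0, -138.4, 38.2]]
top burs 0.86 [211.0, 210.5] [[581.7, 178.7, 61.3], [598.8, 195.2, 64.1], [615.9, 212.2, 77.5]]
t 13.0 pos [582.3 -64.2 339.2] F [-0.3  0.3  0.1] w 58.2
tool axes
 [[-1.000e-04  2.940e-01 -9.558e-01]
 [-7.000e-04 -9.558e-01 -2.940e-01]
 [-1.000e+00  6.000e-04  3.000e-04]]
tool delta m [0.1443 0.0801 0.0591]
y ang -72.90531277161021
[ 549.34076823 -158.29485655]
```

View pics/scene8.png

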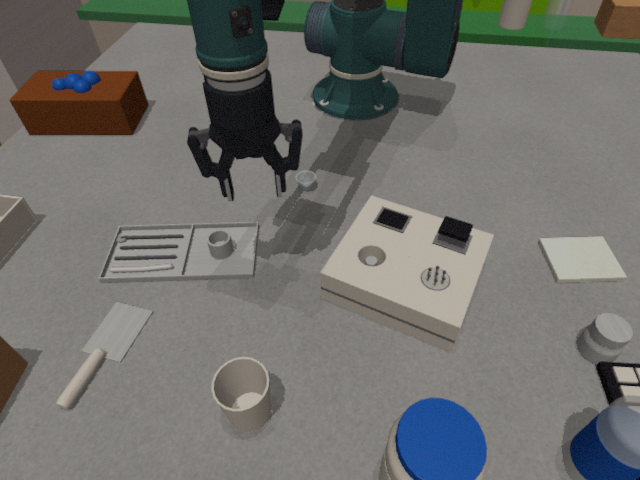

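View pics/top8.png

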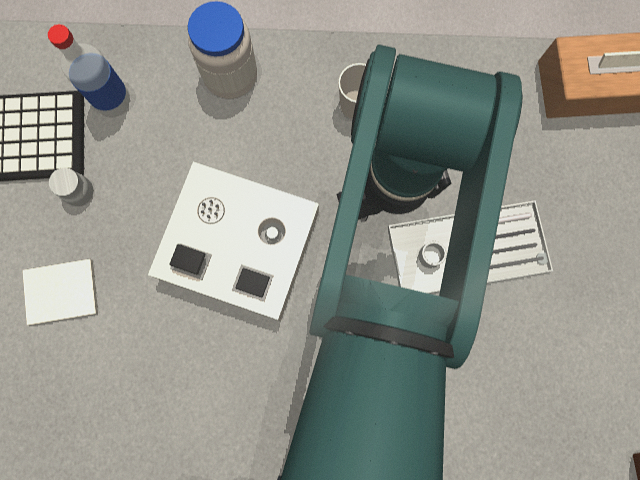

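The cup stands upright in the bay, at scene (220,244) and top (432,257), with its rim at about z 36 mm. The burs are still flush, and the gripper is clear of everything.

```bash
python3 -m inch '0 0 0 0 0 0 0.058; 0 0 0 0 0 0 0.058'; python3 -c "
from workcell import arm
print(arm.job_done())"
```

```text
time_s: 13.25
position: [582.4, -64.7, 338.8]
tcp_rot: [-0.095, 1.57, -2.94]
wrist_force: [-0.8, -0.6, -0.3]
gripper_width: 58.0
the job is handed in; nothing more can be done
None
```

The cup is standing upright in the empty bay of the tray, and I handed the job in at about 13 s. The hand-in gives no verdict, so the result rests on my own checks.

**What I did:** I pressed the cup's key to its stop (about 16 N) and let go. The cup stood raised by itself, with its rim at about 85 mm. I gripped it at 35 to 40 N, lifted it straight out and lowered it until the floor pushed back (about 5 N). Then I released it and backed away.

**Last checks:** Both cameras put the cup within about 5 mm of the bay centre I worked out from the tray's outline. Its rim is at about 36 mm, as expected for a cup standing flat on the floor. The bur stand is still flush in its well, the wrist force is near zero and the gripper is clear.

**One reading disagreed:** the gripper showed 37.7 mm across the 40 mm cup. The grip held throughout.

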